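# Pull the axle clip off a trolley wheel with the hook pick

### The arm

A 6-joint arm with a two-finger parallel gripper is mounted at the origin on the work surface. World frame = base frame: x ahead of the robot, y to its left, z up, the work surface at z = 0. Lengths are in m, angles in degrees, forces in N, time in s.
With the tool pointing down it reaches from about 0.3 to 0.75 m from the base axis. Payload 8.5 kg.
Tool frame: the origin (TCP) lies at the very end of the fingers, on their centre line; the grasp point (between the pads) lies 19 mm behind it; z points along the fingers, y is the direction in which the jaws open and shut (so a half turn about z gives the same grasp; the last joint's range is limited). The gripper opens to 85 mm and grips with 20 to 120 N. Pads are 22 mm wide; open, the fingers measure 114 mm over their backs; the gripper's body (76 mm by 85 mm) begins 54 mm behind the grasp point. The pads swing forward as they close: fully open they stand 13 mm farther back than shut.
Start: joints at [-78.856, 21.807, 74.336, -0, 83.858, -12.336], TCP at [0.219, -0.504, 0.231] pointing down, gripper open.
Joint ranges: [-178.18, 178.18], [-50.72, 133.34], [12.68, 142.11], [-81.47, 261.47], [9.98, 163.14], [-165.26, 165.26]. Speed limits (degrees/s): [136.94, 136.94, 180, 180, 180, 180].

### API

Orientations are given as a 3x3 rotation matrix whose columns are the frame's x, y, z axes.
In Python, from rig import status, vision, env gives the robot as it stands.
- The arm moves only by the tool send_rows, never from a script. Its argument "targets" is a list of rows, each a list of 7 numbers: the shift along the tool's x, y, z in units of 50 mm (1.0 is 50 mm), then the turn, a rotation vector about the tool's x, y, z in units of 8 degrees (1.0 is 8 degrees), then the finger opening in mm, from 0 to 85.4. A call has 1 to 5 rows; each row is the pose to reach, as a shift and turn from the pose commanded when the call began, along the tool's axes at that moment; what a row does not reach only later rows make up. A row lasts 1/8 s, in which the tool goes at most 62.5 mm and 10.7 degrees, less where a joint would pass 70% of its speed; a pose out of reach is approached as far as the arm can. A call with a gripper value outside its range is refused whole. The fingers move at their own pace and stop on an object; "grip_force" is the grip in N (left out, the last holds). Time passes only in rows, so rows that repeat a pose let the fingers close. It gives the time, the measured TCP pose, the force and the opening at its end, in the units of the state.
- status.observe(): the state, without advancing time (a new reading comes with each control period).
- vision.get_image(name): name is "side" or "top"; returns (picture, depth): 400x640x3 uint8, red, green, blue; 400x640 float32, m along the optical axis (not along the pixel's ray), 0 where there is no reading.
- vision.camera_model(name): a dict with "camera_matrix" (3x3 intrinsics, pixels), "dist" ([k1, k2, p1, p2, k3] as OpenCV has them; the pictures are not rectified), "view" (4x4, takes a point from world to camera coordinates). Camera axes: x right, y down, z forward; pixel columns grow to the right and rows downward; lengths in m; the calibration is good to about 2 mm. A picture is of the moment at which its call begins. camera_model takes no time and is no camera call.
- env.close_job(): hands the job in, once; it reports no verdict.
Trained networks look in the newest picture that a camera, given by its name, has taken for a name from the list of things; names that differ only in an ending like _2 or _b are one class to them, and where a whole thing is asked for, a point or a joint stands for the part that bears it (a point fixed in the world has none). Each returns a list of dicts, best first, with "p" (0 to 1); they miss things now and then, are a little off and sometimes report something else, mostly with a low value. They report only what shows in the picture. A call takes as long as a camera call.
- vision.masks_of(camera, label): "pixels" (400x640 bool, what is visible of it) and "extent" ([left, top, right, bottom] in pixels, round what is visible of it).
The state is a dict: "time_s": time; "q": joint angles; "qvel": joint speeds; "joint_efforts": joint torques, N m; "position": TCP position; "tool_rot": TCP orientation; "ft_force": force on the tool from outside, world axes, zero at the start; "wrist_torque": the same for the moment, N m; "grip_width": finger opening in m.
Only numpy, scipy, OpenCV 4.12 (cv2) and the standard library are available. Lean on these libraries where they do the work, as an engineer would, in place of code of your own. Each camera call takes 0.05 s, during which the arm holds its last target.

### The job

The trolley wheel's axle clip has to come off so the wheel can be changed: take the hooked pick from its wooden rest, set its hook in the clip's eye and pull the sprung clip straight out of the axle groove, pressing only lightly on the wheel and forcing nothing, until it is clear of the axle. Touch the clip only with the pick and do not let it fly out of the tray. Then lay the pick back in its own rest and leave the other things where they are.

Things in the scene. Friction and masses are not known exactly. Their poses are not given: they have to be found in the camera images.
- pick: Loose hooked pick, 0.1 kg. Black handle 100 x 14 x 18 mm (x, y, z), thin steel shank at its +x end, then a steel bit hanging down (-z). Origin: middle of the grip, on the handle's axis (handle from x = -55 to +45 mm; grip it at the origin, between the rest's uprights). x towards the hook, z up. The awl has the same handle, a straight shank and no hook.
- collar (a point): Point of the pick, 85 mm ahead of its origin on x, in a 12 mm collar (5 mm up and down) that clamps the bit, a 4 mm rod with a round end, upright through this point. The bit's end hangs 22 to 54 mm below this point: how far differs each time and is not measured, so find it by touch. The clamp does not slip in this job.
- rest_a: Fixed wooden rest of the hooked pick, base 140 x 50 x 10 mm; origin under it on the table, x along the lying handle to the hook. Two 8 mm thick uprights at x = -36 and +36 mm with notches 20 mm wide, floor 61 mm, side walls' tops 75 mm above the table; 64 mm of handle is free between them. An equal rest holds the awl; which stands where changes.
- clip: Sprung steel axle clip, horseshoe ring 27 mm in diameter, 4 mm thick, 0.05 kg, flat on the wheel's face in the axle's groove. Origin: ring's centre, underside; z up. Opening to -x, back tab with an eye at +x. Pulled level to its +x, its jaws spread and it snaps out: about 7 to 12 N over some 10 mm; it is clear of the axle after 25 mm. It can turn about the axle.
- eye (a point): Centre of the clip's eye, 18 mm from the clip's origin along its x, on its underside. The eye is a rectangular window through the tab, open above and below: 9 mm along x (13.5 to 22.4 mm from the origin), 11 mm along y. Beyond it the tab's end bar, to pull on, reaches from 22.4 to 27.4 mm.
- stand: Fixed grey catch tray 260 x 230 mm (x, y), walls 22 mm high, 4 mm thick; a wheel lies flat in its middle on a timber block. Origin: tray's underside, centre, on the axle's axis, z up. Black tyre 130 mm in diameter, its top 46 mm above the table; the flat round aluminium wheel face, 100 mm in diameter, lies 50 mm above the table, the clip on it.
- seat (a point): Point of rest_a at which the pick's origin lies when it is home in the notches, 70 mm above the table.
- axle_top (a point): Centre of the top of the upright axle, 63 mm above the table. The axle's head is 24 mm in diameter, 7 mm high; under it a groove 16 mm in diameter and 6 mm high reaches down to the wheel's face and holds the clip.
- awl: Bystander: straight awl, same handle as the pick, lying in the other wooden rest; not needed. Origin: handle's middle.
- oil: Bystander: white plastic bottle, 48 mm in diameter, 130 mm high, origin under it.
- tape: Bystander: grey roll of tape lying flat, 90 mm in diameter, 25 mm high, origin under its centre.

How it is judged (in metres and radians):
On the way, in this order (a step that is already met when the one before it is completed fails the run):
1. the pick is lifted out of its rest (height (world z) of pick above 0.095 m), for 0.1 s.
2. the pick pulls on the clip while it is still round the axle (contact force between pick and clip above 3 N and horizontal distance between clip and axle_top below 0.012 m), for 0.05 s.
3. the clip is out of the groove, clear of the axle (horizontal distance between clip and axle_top above 0.024 m), for 0.1 s.
At the end, for the whole second after the job is handed in: The clip lies still, clear of the axle (its ring centre more than 24 mm from the axle's axis), on the wheel or in the tray; the pick lies still and released in its own rest, its origin within 12 mm of the seat, level and in line with the rest within 0.15 rad (horizontal distance between clip and axle_top above 0.024 m and linear speed of each of clip, pick below 0.02 m/s and height (world z) of clip below 0.07 m and distance between pick and seat below 0.012 m and angle between pick's own z axis and vertical below 0.15 rad and angle between the x axis of pick and the x axis of rest_a, either way round below 0.15 rad and contact force between the fingers and pick below 0.1 N); the robot touches nothing.
It fails at once if the clip leaves the tray (x of clip in the frame of stand above 0.128 m or x of clip in the frame of stand below -0.128 m or y of clip in the frame of stand above 0.113 m or y of clip in the frame of stand below -0.113 m).
It fails at once if the gripper or arm touches the clip, or hits the tray or wheel (contact force between any of the fingers, the arm and stand above 10 N or contact force between any of the fingers, the arm and clip above 0.5 N).
It fails at once if the pick is forced on the clip with more than 20 N (contact force between pick and clip above 20 N).
It fails at once if the pick is jabbed on the wheel, axle or tray with more than 9 N (contact force between pick and stand above 9 N).
It fails at once if the awl, oil bottle or tape is disturbed (distance of any of awl, oil, tape from where it was at the start of the episode above 0.02 m).
It also fails if it takes over 51 s, if anything falls off the work surface, if the arm or the gripper's body presses on something with over 40 N, if the wrist force passes 120 N, or if a joint passes its speed limit or range.

## Working session

There is one attempt and no reset: what is moved stays moved. The work goes in short steps, Python scripts to look and compute and a tool call to move; the robot and the scene stay as the last step left them, time stands still between calls to the robot, and variables do not carry over. Pictures are saved under pics/ and viewed, and the job is handed in when it is done.

Besides the shell and the picture viewer there is one more tool, called after ">>>" as name(argument=value, ...) on one line, values as JSON. send_rows: Moves the arm, as the interface text tells. Its arguments: {"type":"object","properties":{"targets":{"type":"array","items":{"type":"array","items":{"type":"number"}}},"grip_force":{"type":"number"}},"required":["targets"]}

```bash
ls; mkdir -p pics
python3 - <<'E'
from rig import status, vision, env
import cv2,numpy as np
for n in("side","top"):
    im,d=vision.get_image(n); cv2.imwrite(f"pics/{n}0.png",im[...,::-1]); np.savez(f"{n}0.npz",im=im,d=d)
    m=vision.camera_model(n); print(n,np.round(m["camera_matrix"],1).tolist(),m["dist"],np.round(m["view"],4).tolist())
s=status.observe();print({k:np.round(v,4).tolist() for k,v in s.items()})
E
```

```text
pics
side [[485.8, 0.0, 314.7], [0.0, 485.8, 199.1], [0.0, 0.0, 1.0]] [0.02753953 0.         0.         0.         0.        ] [[-0.7192, -0.6948, 0.0058, 0.4612], [-0.4387, 0.4475, -0.7793, 0.2947], [0.5388, -0.563, -0.6267, 0.8197], [0.0, 0.0, 0.0, 1.0]]
top [[374.8, 0.0, 313.9], [0.0, 374.8, 197.1], [0.0, 0.0, 1.0]] [0.00615017 0.         0.         0.         0.        ] [[0.008, -0.9999, 0.0127, 0.0202], [-0.9825, -0.0103, -0.1861, 0.6007], [0.1863, -0.0109, -0.9824, 0.8646], [0.0, 0.0, 0.0, 1.0]]
{'time_s': 0.1, 'q': [-78.8573, 21.8374, 74.3791, -0.001, 83.8563, -12.3371], 'qvel': [-0.0373, -0.1735, -0.0945, 0.0077, 0.0675, -0.037], 'joint_efforts': [0.0038, -44.922, -23.1656, -0.0002, 0.0037, -0.0], 'position': [0.2191, -0.5042, 0.2308], 'tool_rot': [[0.9172, 0.3984, -0.0003], [0.3984, -0.9172, 0.0012], [0.0003, -0.0012, -1.0]], 'ft_force': [0.5248, 0.2435, -0.0526], 'wrist_torque': [-0.0116, -0.0059, 0.0014], 'grip_width': 0.0855}
```

View pics/side0.png

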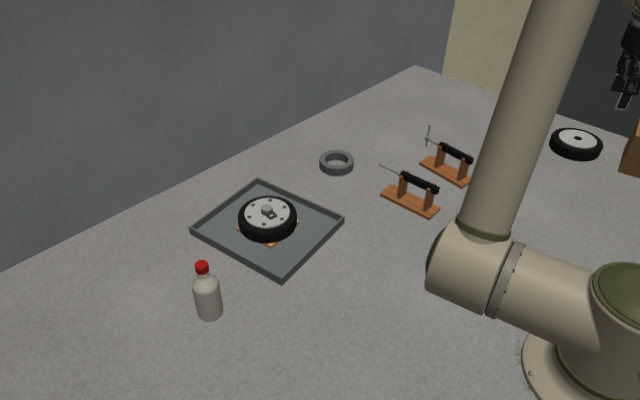

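View pics/top0.png

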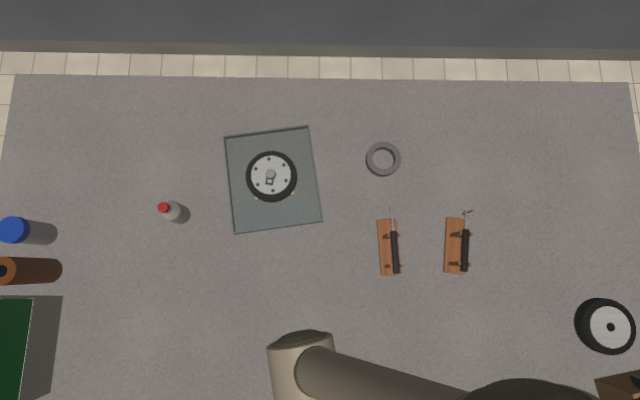

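```bash
cat > h.py <<'E'
from rig import status, vision, env
import cv2,numpy as np
M={n:vision.camera_model(n) for n in("side","top")}
def proj(n,P):
    m=M[n];V=np.array(m["view"]);P=np.atleast_2d(P).astype(float)
    r,_=cv2.Rodrigues(V[:3,:3]);return cv2.projectPoints(P,r,V[:3,3],np.array(m["camera_matrix"]),np.array(m["dist"]))[0].reshape(-1,2)
def ray(n,uv):
    m=M[n];V=np.array(m["view"]);p=cv2.undistortPoints(np.array(uv,float).reshape(-1,1,2),np.array(m["camera_matrix"]),np.array(m["dist"])).reshape(-1,2)
    d=np.c_[p,np.ones(len(p))]@V[:3,:3]; c=-V[:3,:3].T@V[:3,3]; return c,d
def onz(n,uv,z):
    c,d=ray(n,uv); return c+d*((z-c[2])/d[:,2])[:,None]
def cloud(n,d,mask):
    v,u=np.nonzero(mask&(d>0)); c,r=ray(n,np.c_[u,v]); return c+r*d[v,u][:,None]
def crop(n,im,box,f,name):
    x0,y0,x1,y1=box; c=im[y0:y1,x0:x1,::-1]; cv2.imwrite(name,cv2.resize(c,None,fx=f,fy=f,interpolation=cv2.INTER_CUBIC))
E
python3 - <<'E'
from h import *
for n in("side","top"):
    z=np.load(n+"0.npz");im,d=z["im"],z["d"]
    for l in("pick","rest_a","clip","stand","awl","oil","tape"):
        for r in vision.masks_of(n,l)[:3]:
            P=cloud(n,d,r["pixels"])
            print(n,l,round(r["p"],2),np.round(r["extent"]).tolist(),r["pixels"].sum(),np.round(np.median(P,0),4) if len(P) else None)
    if n=="side": crop(n,im,(230,185,310,245),10,"pics/sc.png"); crop(n,im,(370,115,490,225),6,"pics/sr.png")
    else: crop(n,im,(235,140,315,200),10,"pics/tc.png"); crop(n,im,(370,200,490,285),6,"pics/tr.png")
E
```

```text
side pick 0.78 [423.0, 126.0, 475.0, 165.0] 375 [ 0.4803 -0.3267  0.076 ]
side pick 0.44 [379.0, 165.0, 438.0, 194.0] 355 [ 0.4691 -0.1584  0.0753]
side rest_a 0.64 [419.0, 145.0, 469.0, 189.0] 922 [ 0.481  -0.3197  0.0103]
side clip 0.63 [261.0, 212.0, 276.0, 219.0] 76 [0.6439 0.1411 0.0534]
side stand 0.8 [190.0, 179.0, 345.0, 290.0] 9344 [0.6321 0.1568 0.0064]
side awl 0.57 [379.0, 163.0, 439.0, 196.0] 430 [ 0.4723 -0.1587  0.0742]
side oil 0.93 [192.0, 260.0, 223.0, 326.0] 1368 [0.5465 0.3735 0.0726]
side tape 0.84 [321.0, 150.0, 352.0, 180.0] 740 [ 0.7087 -0.147   0.0192]
top pick 0.95 [464.0, 213.0, 469.0, 274.0] 361 [ 0.4831 -0.3297  0.0777]
top rest_a 0.84 [443.0, 218.0, 472.0, 275.0] 932 [ 0.4919 -0.3246  0.0103]
top clip 0.48 [271.0, 183.0, 272.0, 184.0] 3 [0.6359 0.1325 0.053 ]
top stand 0.81 [221.0, 126.0, 319.0, 234.0] 8818 [0.6494 0.1348 0.0053]
top awl 0.77 [386.0, 209.0, 401.0, 273.0] 389 [ 0.4795 -0.1613  0.0776]
top oil 0.75 [153.0, 204.0, 190.0, 227.0] 538 [0.5548 0.3555 0.0859]
top oil 0.33 [362.0, 138.0, 400.0, 176.0] 633 [ 0.7107 -0.1522  0.0243]
top tape 0.71 [363.0, 139.0, 400.0, 176.0] 715 [ 0.7144 -0.1525  0.024 ]
```

```bash
python3 -c "print(open('h.py').read()[:10])"
```

```text
from rig i
```

View pics/sc.png

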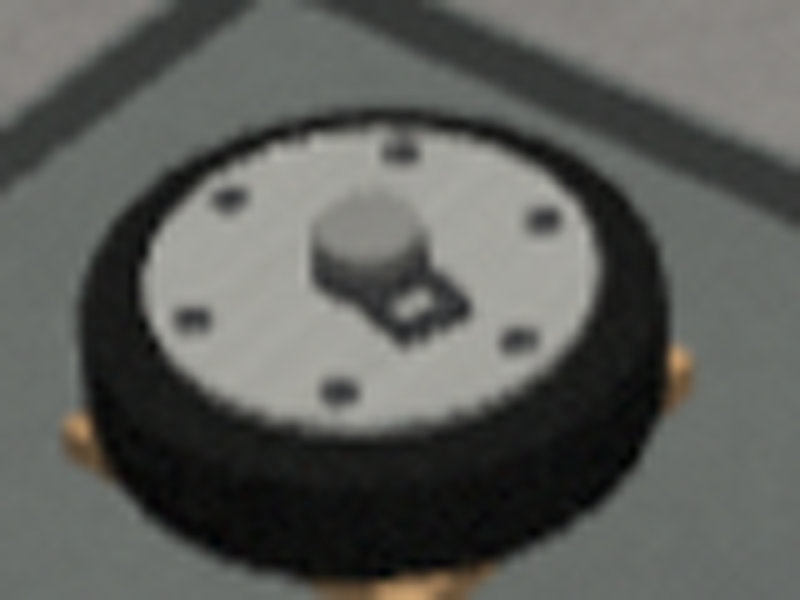

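View pics/tc.png

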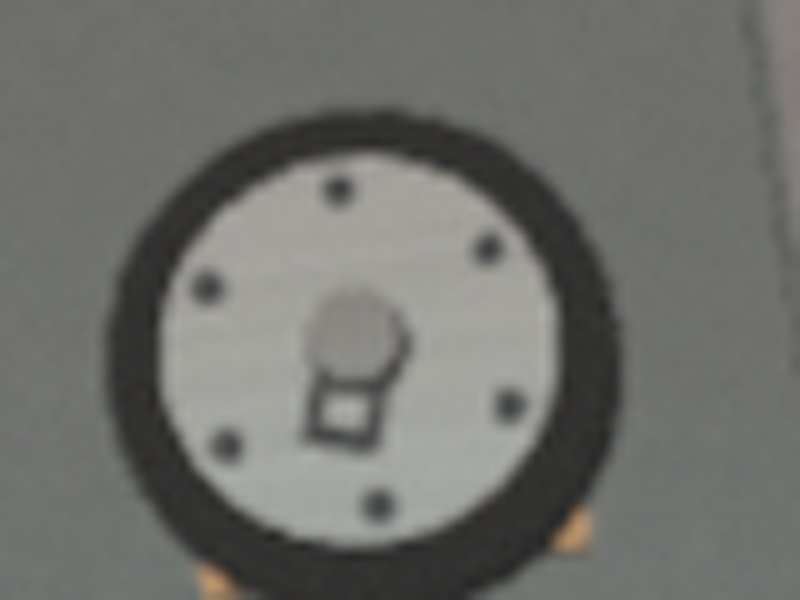

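View pics/sr.png

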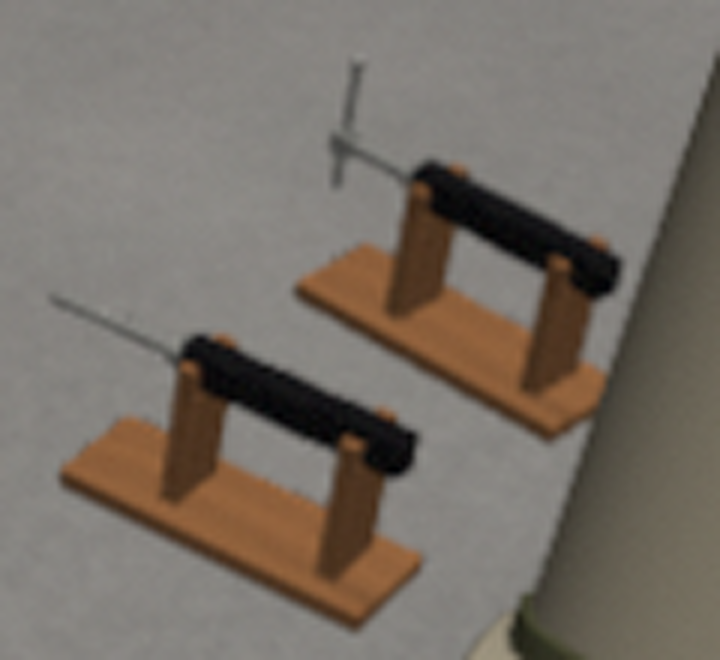

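View pics/tr.png

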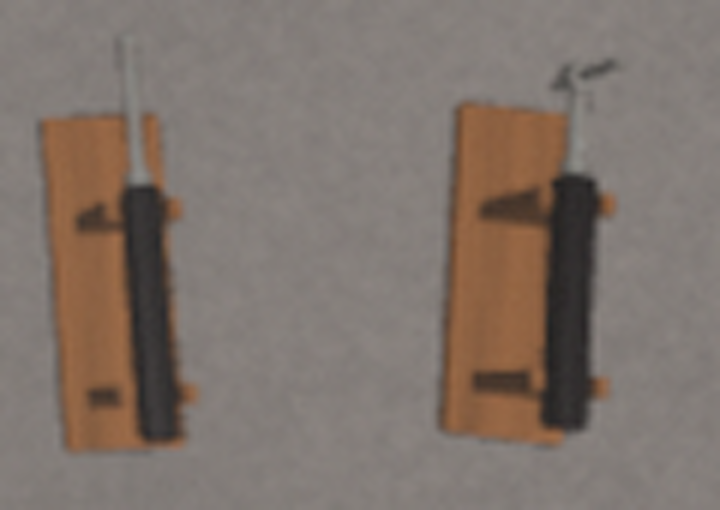

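Run:
```python
from h import *
from scipy.optimize import least_squares
# face ellipse fit
C={}
for n,b in(("side",(230,185,310,245)),("top",(235,140,315,200))):
    im=np.load(n+"0.npz")["im"]; g=cv2.cvtColor(im,cv2.COLOR_RGB2GRAY)
    sub=g[b[1]:b[3],b[0]:b[2]]
    big=cv2.resize(sub,None,fx=10,fy=10,interpolation=cv2.INTER_CUBIC)
    # radial edge search: along model circle rays
    def edges(c):
        out=[]
        for a in np.linspace(0,2*np.pi,72,endpoint=False):
            r=np.linspace(.042,.057,61)
            P=np.c_[c[0]+r*np.cos(a),c[1]+r*np.sin(a),np.full(61,.05)]
            uv=proj(n,P).astype(np.float32)
            v=cv2.remap(g.astype(np.float32),uv[:,0].reshape(1,-1),uv[:,1].reshape(1,-1),cv2.INTER_LINEAR)[0]
            k=np.argmin(np.gradient(cv2.GaussianBlur(v.reshape(1,-1),(9,1),2)[0])); 
            if 3<k<57: out.append(P[k,:2])
        return np.array(out)
    c=np.array([.645,.14])
    for _ in range(6):
        E=edges(c); f=least_squares(lambda p:np.hypot(*(E-p[:2]).T)-p[2],[*c,.05],loss="soft_l1",f_scale=.0005); c=f.x[:2]
    print(n,"face centre",f.x,len(E),np.std(f.fun)); C[n]=c
def pt(n,x,y):
    b=dict(side=(230,185),top=(235,140))[n]; return [(x+.5)/10-.5+b[0],(y+.5)/10-.5+b[1]]
print("axle top",onz("side",[pt("side",370,225)],.063),onz("top",[pt("top",353,335)],.063))
print("eye c",onz("side",[pt("side",413,305)],.052),onz("top",[pt("top",348,411)],.052))
```

```text
side face centre [0.65758995 0.13518934 0.05067   ] 72 0.0009166310663800554
top face centre [0.6583552  0.13475487 0.05013169] 72 0.0005031633747645202
axle top [[0.6576089  0.13450671 0.063     ]] [[0.6584069  0.13491273 0.063     ]]
eye c [[0.6409388 0.1376829 0.052    ]] [[0.64174866 0.13678698 0.052     ]]
```

Run:
```python
from h import *
def pt(x,y): return [(x+.5)/6-.5+370,(y+.5)/6-.5+200]
E=onz("top",[pt(576,177),pt(563,429)],.079); print(E,E.mean(0),np.linalg.norm(E[0]-E[1]),np.degrees(np.arctan2(*(E[0]-E[1])[1::-1])))
def ps(x,y): return [(x+.5)/6-.5+370,(y+.5)/6-.5+115]
B=onz("top",[pt(460,103),pt(441,432)],.01);print("base L edge",B,np.linalg.norm(B[0]-B[1]),np.degrees(np.arctan2(*(B[0]-B[1])[1::-1])))
S=onz("side",[ps(297,289),ps(551,437),ps(366,245)],.01);print("side base",S,np.linalg.norm(S[0]-S[1]),np.linalg.norm(S[0]-S[2]),np.degrees(np.arctan2(*(S[0]-S[1])[1::-1])))
b=S[:2].mean(0);d=(S[0]-S[1]);d/=np.linalg.norm(d);n=np.array([d[1],-d[0],0]);print("centre side",b+.025*n)
b=B[:2].mean(0);d=(B[0]-B[1]);d/=np.linalg.norm(d);n=np.array([d[1],-d[0],0]);print("centre top",b+.025*n)
for nm,(n) in(("top","top"),("side","side")):
    z=np.load(n+"0.npz");d=z["d"]
    w=np.zeros((400,640),bool)
    if n=="top": w[225:280,455:475]=1
    else: w[135:170,435:480]=1
    P=cloud(n,d,w);P=P[(P[:,2]>.077)&(P[:,2]<.082)]
    c=P[:,:2].mean(0);u,s,v=np.linalg.svd(P[:,:2]-c,full_matrices=False);t=(P[:,:2]-c)@v[0];q=(P[:,:2]-c)@v[1]
    print(n,len(P),c,v[0],np.degrees(np.arctan2(v[0][1],v[0][0])),t.min(),t.max(),q.min(),q.max(),c+v[0]*(t.min()+t.max())/2)
# collar candidates
print("collar top",onz("top",[pt(578,85)],.075),"side",onz("side",[ps(339,143)],.072), "tip side at collar ray")
```

```text
[[ 0.52287866 -0.333639    0.079     ]
 [ 0.42527145 -0.32194293  0.079     ]] [ 0.47407506 -0.32779096  0.079     ] 0.09830547719352868 -6.833055246668987
base L edge [[ 0.56147324 -0.31490012  0.01      ]
 [ 0.42331016 -0.29889935  0.01      ]] 0.13908652257168663 -6.6060392703169475
side base [[ 0.55676072 -0.31042662  0.01      ]
 [ 0.42018696 -0.29382786  0.01      ]
 [ 0.55463417 -0.36132736  0.01      ]] 0.13757875066390113 0.05094514339624471 -6.929567698642579
centre side [ 0.48545761 -0.32694462  0.01      ]
centre top [ 0.48951565 -0.33173375  0.01      ]
top 217 [ 0.47348112 -0.33055005] [-0.99489783  0.10088757] 174.20971693081125 -0.05237223855584811 0.04872129802351203 -0.014230783885589288 0.011161696465478802 [ 0.47529728 -0.33073422]
side 150 [ 0.47241875 -0.32837693] [-0.99780353  0.06624281] 176.20178500724322 -0.05564478302968767 0.05082555416852123 -0.014497572519796586 0.014833821983754863 [ 0.47482307 -0.32853655]
collar top [[ 0.56013594 -0.33861477  0.075     ]] side [[ 0.5622332  -0.33473835  0.072     ]] tip side at collar ray
```

Run:
```python
from h import *
def pt(x,y): return [(x+.5)/6-.5+370,(y+.5)/6-.5+200]
def ps(x,y): return [(x+.5)/6-.5+370,(y+.5)/6-.5+115]
print(onz("top",[pt(608,205),pt(601,388)],.075))
print(onz("side",[ps(420,190),ps(559,265),ps(458,170),ps(598,242)],.075))
# project hypotheses
def model(o,yaw):
    c,s=np.cos(yaw),np.sin(yaw);R=np.array([[c,-s],[s,c]])
    pts=[]
    for x in(-70,70):
        for y in(-25,25): pts.append((x,y,10))
    for x in(-40,-32,32,40):
        for y in(-14,14): pts.append((x,y,75))
    p=np.array(pts)/1000.; p[:,:2]=p[:,:2]@R.T+o; return p
for n,b,f in(("top",(430,205,490,285),10),("side",(410,120,480,195),10)):
    im=np.load(n+"0.npz")["im"];c=cv2.resize(im[b[1]:b[3],b[0]:b[2],::-1],None,fx=f,fy=f,interpolation=cv2.INTER_CUBIC)
    for o,col in(([.487,-.329],(0,255,0)),([.480,-.3285],(0,0,255))):
        for u in proj(n,model(o,np.radians(-6.8))):
            q=((u-[b[0],b[1]]+.5)*f-.5).round().astype(int);cv2.circle(c,tuple(map(int,q)),4,col,1)
    cv2.imwrite(f"pics/m_{n}.png",c[:600])if n=="x" else cv2.imwrite(f"pics/m_{n}.png",cv2.resize(c,None,fx=.75,fy=.75))
```

```text
[[ 0.51233312 -0.34725301  0.075     ]
 [ 0.4410543  -0.33946487  0.075     ]]
[[ 0.51417942 -0.32261419  0.075     ]
 [ 0.4428077  -0.31374782  0.075     ]
 [ 0.51130422 -0.34739778  0.075     ]
 [ 0.44021857 -0.33980078  0.075     ]]
```

View pics/m_top.png

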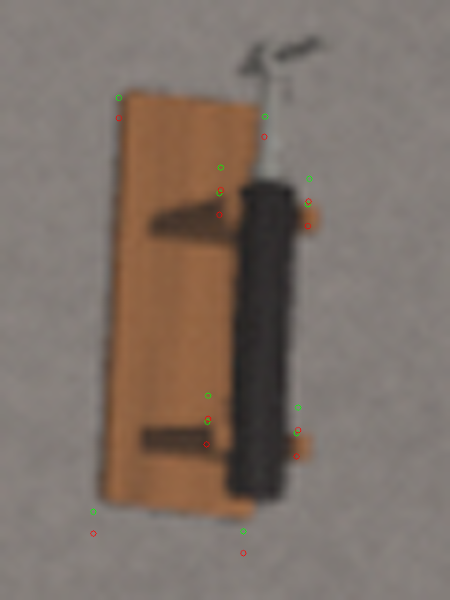

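View pics/m_side.png

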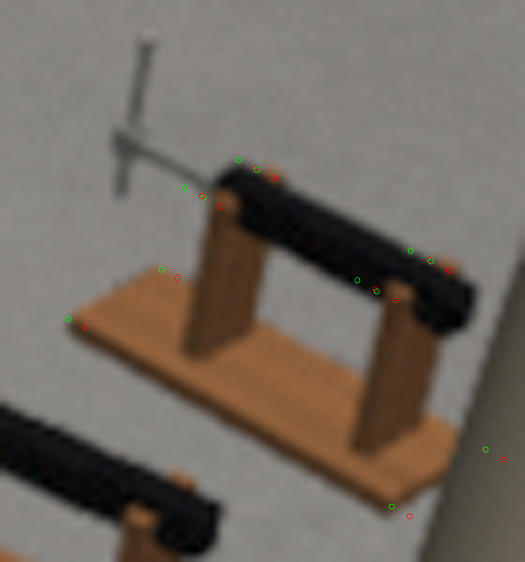

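```bash
cat >> h.py <<'E'
def go(p,yaw=None,Rt=None):
    s=status.observe();R=np.array(s["tool_rot"]);t=np.array(s["position"])
    d=R.T@(np.array(p)-t)/.05
    if Rt is None:
        a=np.radians(yaw);x=np.array([np.cos(a),np.sin(a),0]);z=np.array([0,0,-1.]);Rt=np.c_[x,np.cross(z,x),z]
    rv=cv2.Rodrigues(R.T@Rt)[0].ravel()*180/np.pi/8
    print("t",s["time_s"],"pos",np.round(t,4),"w",round(s["grip_width"],4),"F",np.round(s["ft_force"],2),"row",np.round(np.r_[d,rv],3).tolist())
E
python3 -c "
from h import *
go([.478,-.3288,.16],-6.8)"
```

```text
t 0.8 pos [ 0.2191 -0.5044  0.2313] w 0.0854 F [-0.05  0.69  0.14] row [6.148, -1.158, 1.427, -0.0, -0.0, 3.785]
```

>>> send_rows(targets=[[6.15,-1.16,1.43,0,0,3.79,85],[6.15,-1.16,1.43,0,0,3.79,85],[6.15,-1.16,1.43,0,0,3.79,85],[6.15,-1.16,1.43,0,0,3.79,85],[6.15,-1.16,1.43,0,0,3.79,85]])

```text
time_s: 1.42
position: [0.4616, -0.3398, 0.1645]
tool_rot: [[0.993, -0.12, 0.0], [-0.12, -0.993, -0.0], [0.0, 0.0, -1.0]]
ft_force: [1.5, -1.1, -0.4]
grip_width: 0.0851
```

>>> send_rows(targets=[[0,0,0,0,0,0,50],[0,0,0,0,0,0,50]])

```text
time_s: 1.68
position: [0.46, -0.3412, 0.1649]
tool_rot: [[0.993, -0.119, -0.0], [-0.119, -0.993, -0.0], [-0.0, 0.0, -1.0]]
ft_force: [-0.6, -0.1, -1.2]
grip_width: 0.0516
```

```bash
python3 -c "
from h import *
go([.478,-.3288,.052],-6.8)
for n in ('top','side'):
  im,d=vision.get_image(n); crop(n,im,(400,90,500,190) if n=='side' else (410,180,510,280),6,f'pics/a_{n}.png')
"
```

```text
t 1.675 pos [ 0.46   -0.3412  0.1649] w 0.0516 F [-0.64 -0.08 -1.16] row [0.329, -0.291, 2.258, 0.003, 0.001, -0.002]
```

View pics/a_side.png

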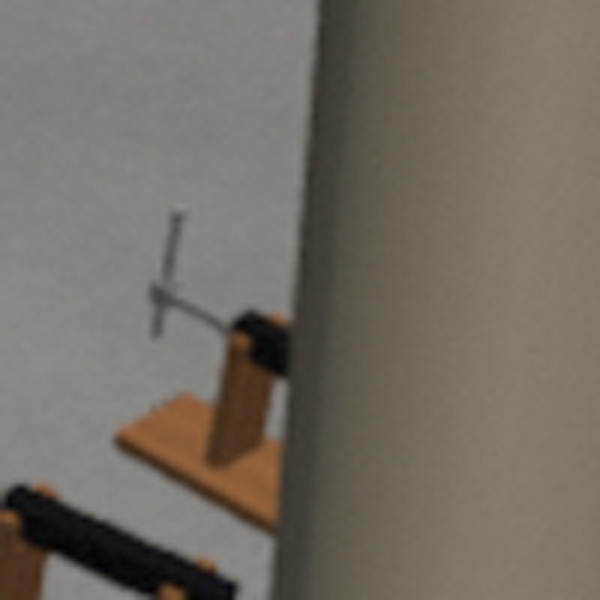

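>>> send_rows(targets=[[0.33,-0.29,1.2,0,0,0,50],[0.33,-0.29,2.26,0,0,0,50],[0.33,-0.29,2.26,0,0,0,50],[0.33,-0.29,2.26,0,0,0,50]])

```text
time_s: 2.28
position: [0.4785, -0.3302, 0.054]
tool_rot: [[0.993, -0.12, 0.002], [-0.12, -0.993, -0.002], [0.003, 0.002, -1.0]]
ft_force: [0.9, -0.4, 0.2]
grip_width: 0.0501
```

```bash
python3 -c "
from h import *
go([.478,-.3288,.052],-6.8)
for n in ('top','side'):
  im,d=vision.get_image(n); crop(n,im,(400,90,500,190) if n=='side' else (410,180,510,280),6,f'pics/b_{n}.png')
"
```

```text
t 2.275 pos [ 0.4785 -0.3302  0.054 ] w 0.0501 F [ 0.89 -0.35  0.2 ] row [-0.014, -0.026, 0.041, 0.015, -0.018, -0.015]
```

View pics/b_side.png

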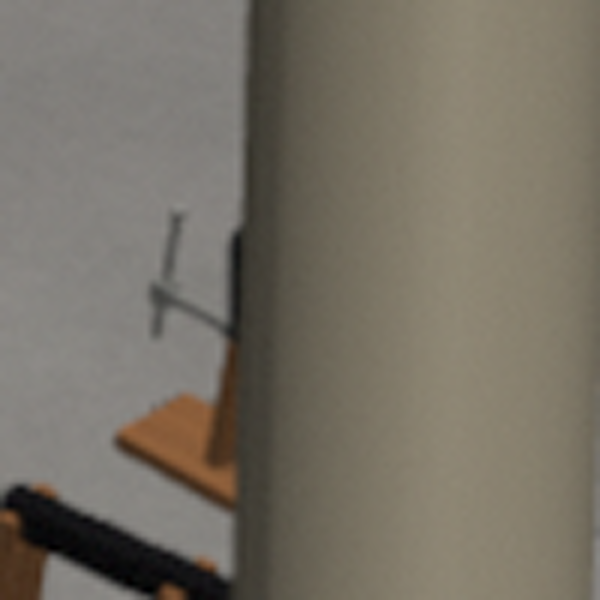

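View pics/b_top.png

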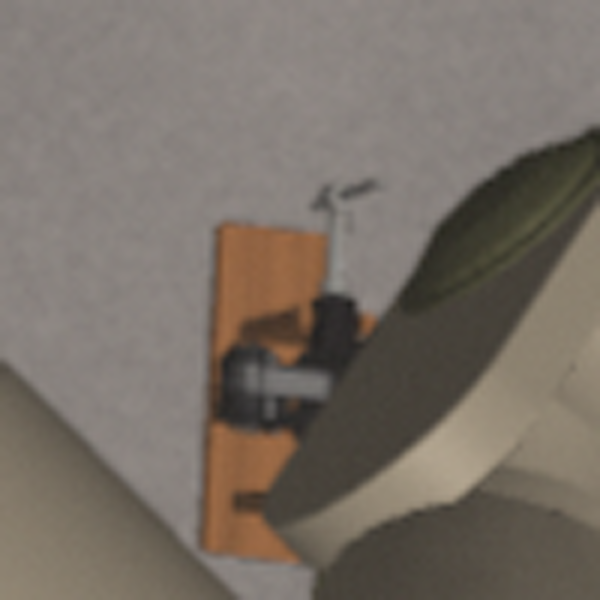

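>>> send_rows(targets=[[0,0,0.04,0,0,0,8],[0,0,0.04,0,0,0,8],[0,0,0.04,0,0,0,8],[0,0,0.04,0,0,0,8],[0,0,0.04,0,0,0,8]], grip_force=60)

```text
time_s: 3.0
position: [0.4784, -0.3288, 0.0506]
tool_rot: [[0.993, -0.119, 0.001], [-0.119, -0.993, -0.001], [0.001, 0.001, -1.0]]
ft_force: [-2.0, 0.1, 6.2]
grip_width: 0.013
```

>>> send_rows(targets=[[0,0,0,0,0,0,8],[0,0,0,0,0,0,8],[0,0,0,0,0,0,8]])

```text
time_s: 3.38
position: [0.4784, -0.3289, 0.0506]
tool_rot: [[0.993, -0.119, 0.001], [-0.119, -0.993, -0.001], [0.001, 0.001, -1.0]]
ft_force: [-1.8, -0.3, 6.5]
grip_width: 0.0134
```

>>> send_rows(targets=[[0,0,-0.6,0,0,0,8],[0,0,-1.6,0,0,0,8],[0,0,-2.2,0,0,0,8],[0,0,-2.2,0,0,0,8]])

```text
time_s: 3.88
position: [0.4788, -0.329, 0.1618]
tool_rot: [[0.993, -0.119, 0.003], [-0.119, -0.993, -0.003], [0.003, 0.003, -1.0]]
ft_force: [0.6, 1.1, -1.2]
grip_width: 0.013
```

```bash
python3 -c "
from h import *
print(np.array([.658,.135])+np.array([-.991,.131])*.018)
E=np.array([.658,.135])+np.array([-.991,.131])*.018
a=np.radians(-7.5);o=E-.085*np.array([np.cos(a),np.sin(a)]);print(o)
go([*o,.13],-7.5)
for n in ('top','side'):
  im,d=vision.get_image(n); cv2.imwrite(f'pics/c_{n}.png',im[...,::-1])
"
```

```text
[0.640162 0.137358]
[0.55588919 0.14845273]
t 3.875 pos [ 0.4788 -0.329   0.1618] w 0.013 F [ 0.62  1.08 -1.19] row [0.392, -9.667, 0.611, 0.019, -0.024, 0.084]
```

View pics/c_top.png

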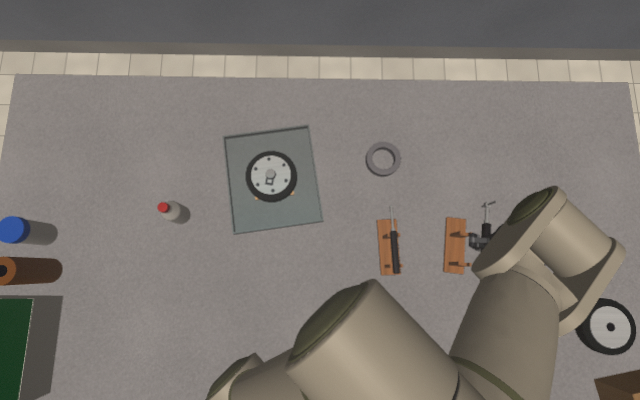

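>>> send_rows(targets=[[0.39,-9.67,0,0,0,0.08,8],[0.39,-9.67,0,0,0,0.08,8],[0.39,-9.67,0,0,0,0.08,8],[0.39,-9.67,0,0,0,0.08,8],[0.39,-9.67,0,0,0,0.08,8]])

```text
time_s: 4.6
position: [0.5273, -0.0179, 0.1582]
tool_rot: [[0.991, -0.13, -0.003], [-0.13, -0.991, 0.001], [-0.003, -0.0, -1.0]]
ft_force: [0.1, 0.2, -0.9]
grip_width: 0.0129
```

```bash
python3 -c "
from h import *
go([.5559,.1485,.13],-7.5)"
```

```text
t 4.6 pos [ 0.5273 -0.0179  0.1582] w 0.0129 F [ 0.09  0.23 -0.9 ] row [0.134, -3.374, 0.565, -0.003, 0.021, 0.001]
```

>>> send_rows(targets=[[0.13,-3.37,0.4,0,0,0,8],[0.13,-3.37,0.56,0,0,0,8],[0.13,-3.37,0.56,0,0,0,8],[0.13,-3.37,0.56,0,0,0,8],[0.13,-3.37,0.56,0,0,0,8]])

```text
time_s: 5.22
position: [0.5558, 0.1458, 0.1307]
tool_rot: [[0.991, -0.13, -0.002], [-0.13, -0.992, -0.0], [-0.002, 0.001, -1.0]]
ft_force: [0.1, -0.2, -1.1]
grip_width: 0.013
```

```bash
python3 -c "
from h import *
go([.5559,.1485,.13],-7.5)
for n in ('top','side'):
  im,d=vision.get_image(n); cv2.imwrite(f'pics/d_{n}.png',im[...,::-1])
  crop(n,im,(225,165,325,240) if n=='side' else (230,135,330,210),8,f'pics/dc_{n}.png')
"
```

```text
t 5.225 pos [0.5558 0.1458 0.1307] w 0.013 F [ 0.08 -0.25 -1.14] row [-0.006, -0.054, 0.013, 0.005, 0.016, 0.003]
```

View pics/dc_top.png

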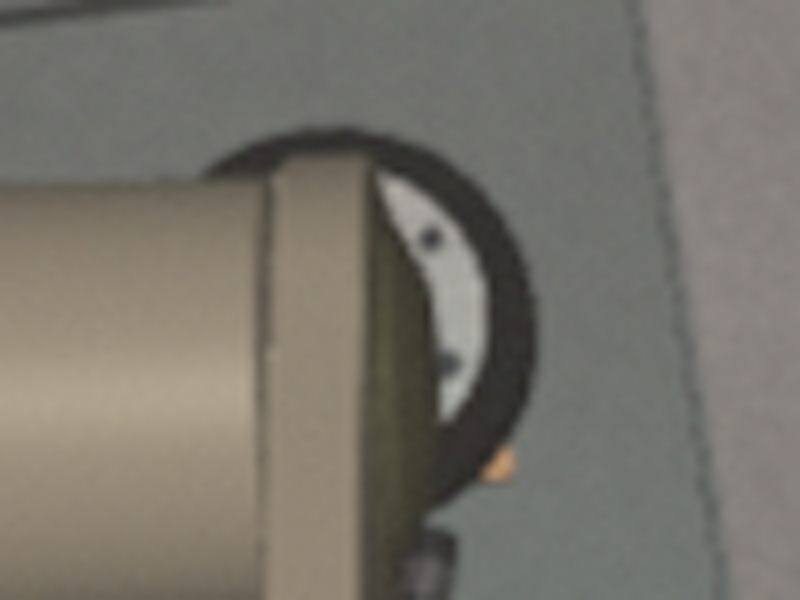

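View pics/dc_side.png

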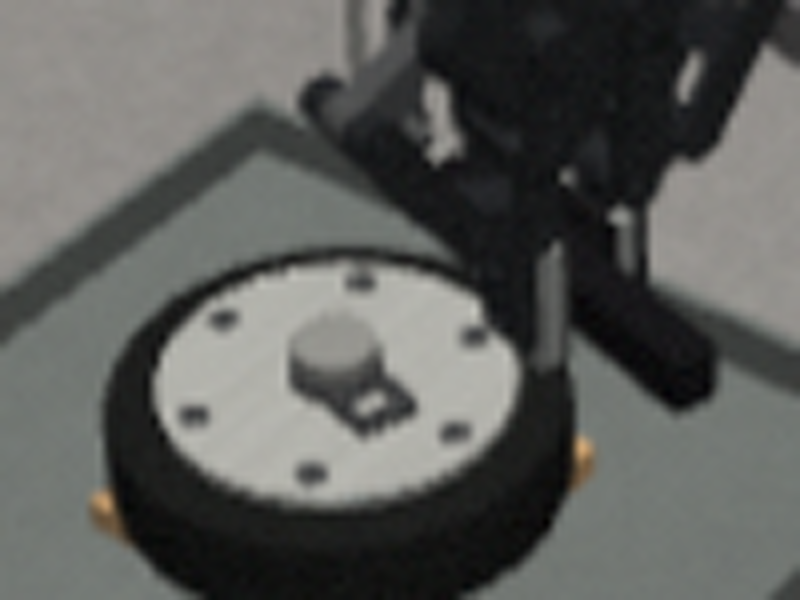

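View pics/d_side.png

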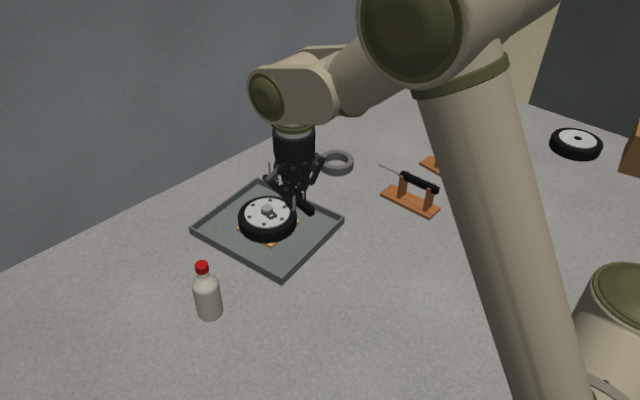

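```bash
cat >> h.py <<'E'
def mark(n,im,box,f,name,pts,T=False):
    x0,y0,x1,y1=box; c=cv2.resize(np.ascontiguousarray(im[y0:y1,x0:x1,::-1]),None,fx=f,fy=f,interpolation=cv2.INTER_CUBIC)
    for u in proj(n,pts):
        q=((u-[x0,y0]+.5)*f-.5).round().astype(int);cv2.circle(c,(int(q[0]),int(q[1])),4,(0,0,255),1)
    cv2.imwrite(name,c)
E
python3 -c "
from h import *
im=cv2.imread('pics/d_side.png')[...,::-1]
s=status.observe();t=np.array(s['position'])
a=np.radians(-7.5);o=t+[0,0,.0194];c=o+.085*np.array([np.cos(a),np.sin(a),0])
pts=[o,c,c+[0,0,-.025],c+[0,0,.05],[.6402,.1374,.052]]
print(c)
im=np.clip(im.astype(float)*1.6,0,255).astype(np.uint8)
mark('side',im,(245,140,325,220),10,'pics/d2.png',pts)
mark('side',im,(245,140,325,220),7,'pics/d2.png',pts)
"
```

```text
[0.64046693 0.13398559 0.15082497]
```

View pics/d2.png

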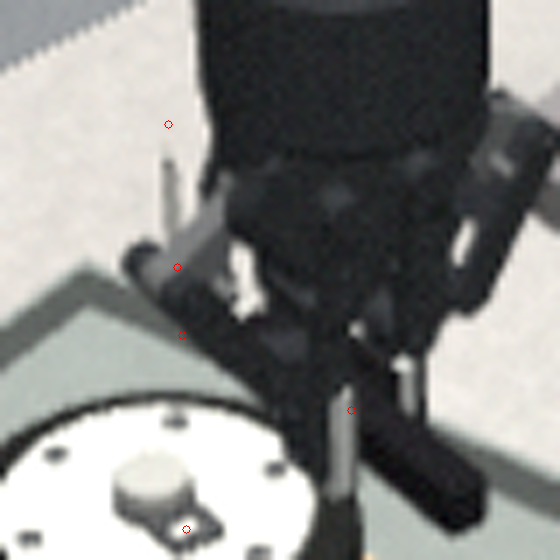

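```bash
python3 -c "
from h import *
t=np.array([.4788,-.329,.1618]);a=np.radians(-6.8);o=t+[0,0,.0194];c=o+.085*np.array([np.cos(a),np.sin(a),0])
pts=[c,c+[0,0,-.022],c+[0,0,.05]]
print(c,proj('side',pts),proj('top',pts))
for n,b in (('side',(395,60,465,140)),('top',(460,180,520,250))):
  im=cv2.imread(f'pics/c_{n}.png')[...,::-1]
  mark(n,im,b,8,f'pics/e_{n}.png',pts)
t=np.array([.478,-.3288,.0506]);o=t+[0,0,.0194];c=o+.085*np.array([np.cos(a),np.sin(a),0])
pts=[c,c+[0,0,-.022],c+[0,0,.05]]
mark('side',np.load('side0.npz')['im'],(410,110,460,150),14,'pics/e_s0.png',pts)
mark('top',np.load('top0.npz')['im'],(450,200,490,240),14,'pics/e_t0.png',pts)
"
```

```text
[ 0.56320207 -0.33906434  0.1812    ] [[433.46297568  99.56198947]
 [432.0373819  107.58914278]
 [436.83780151  80.59352932]] [[486.6553791  205.17726541]
 [481.94540463 206.84472667]
 [498.37925591 201.02733702]]
```

View pics/e_side.png

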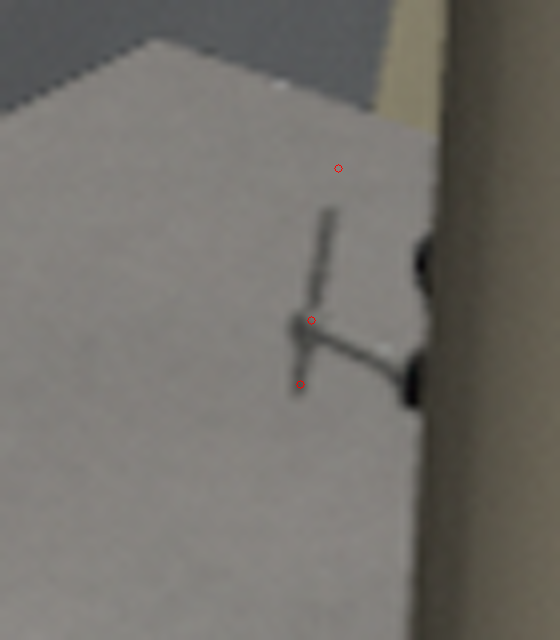

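View pics/e_top.png

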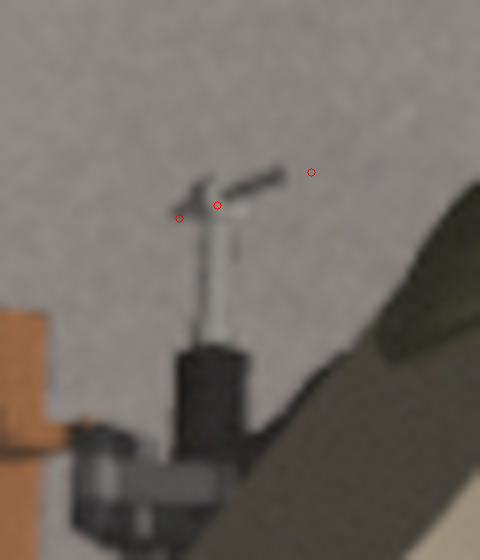

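View pics/e_s0.png

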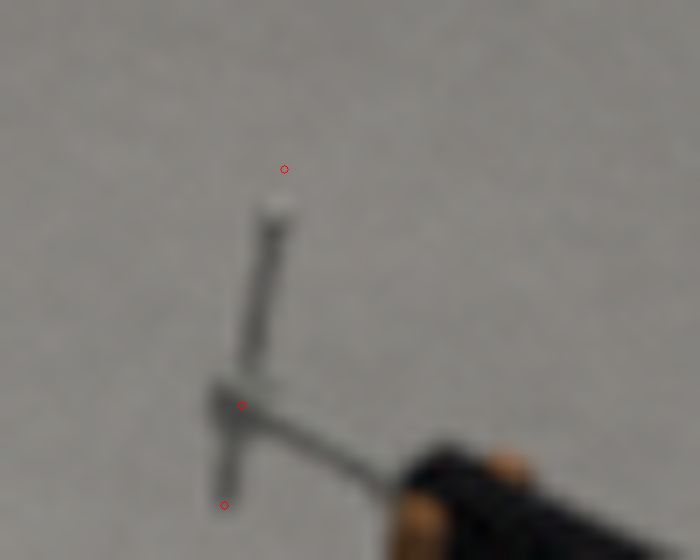

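View pics/e_t0.png

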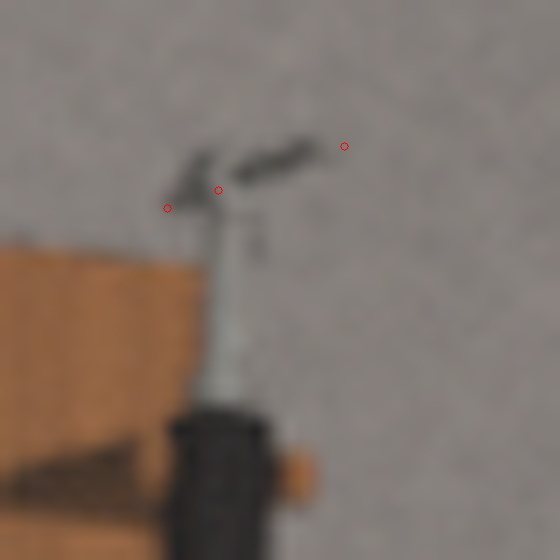

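```bash
python3 -c "
from h import *
from scipy.optimize import least_squares
t=np.array([.4788,-.329,.1618]);a=np.radians(-6.8);x=np.array([np.cos(a),np.sin(a),0]);y=np.array([-np.sin(a),np.cos(a),0])
f=lambda p,x0,y0:np.array([(p[0]+.5)/8-.5+x0,(p[1]+.5)/8-.5+y0])
for nm,s,tp in(('tip',(297,393),(174,215)),('collar',(302,330),(212,196)),('rodtop',(330,209),(284,176))):
  us,ut=f(s,395,60),f(tp,460,180)
  r=least_squares(lambda P:np.r_[proj('side',P)[0]-us,proj('top',P)[0]-ut],t+.085*x)
  d=r.x-t;print(nm,r.x,'along',d@x,'lat',d@y,'dz',d[2],r.fun)
"
```

```text
tip [ 0.56442632 -0.33963229  0.15549972] along 0.08628288518552288 lat -0.000419000004636078 dz -0.0063002825880240365 [-0.1753474  -0.01026812  0.08206149  0.12892282]
collar [ 0.56647697 -0.34042688  0.17611786] along 0.08841319834247963 lat -0.0009651915583795539 dz 0.014317860200515481 [-3.67391011e-04 -2.13891061e-05  1.69305894e-04  2.66119186e-04]
rodtop [ 0.5642358  -0.33937464  0.21761425] along 0.08606319845208217 lat -0.00018572454412518966 dz 0.055814251505065915 [-0.20486396 -0.01119865  0.09144204  0.1441693 ]
```

```bash
python3 -c "
from h import *
go([.5556,.1488,.075],-7.5)"
```

```text
t 5.325 pos [0.5562 0.1451 0.1314] w 0.0131 F [-0.74 -0.33 -0.87] row [-0.021, -0.073, 1.128, 0.002, 0.006, -0.008]
```

>>> send_rows(targets=[[-0.02,-0.07,0,0,0,0,8],[-0.02,-0.07,0.5,0,0,0,8],[-0.02,-0.07,0.9,0,0,0,8],[-0.02,-0.07,1.12,0,0,0,8],[-0.02,-0.07,1.12,0,0,0,8]])

```text
time_s: 5.95
position: [0.5557, 0.1495, 0.0755]
tool_rot: [[0.991, -0.131, -0.001], [-0.131, -0.991, -0.0], [-0.001, 0.0, -1.0]]
ft_force: [0.7, -0.1, -1.2]
grip_width: 0.013
```

>>> send_rows(targets=[[0,0,0,0,0,0,8],[0,0,0,0,0,0,8]])

```text
time_s: 6.2
position: [0.5561, 0.1498, 0.0765]
tool_rot: [[0.991, -0.13, 0.001], [-0.13, -0.991, 0.0], [0.001, -0.0, -1.0]]
ft_force: [-0.0, -0.1, -1.5]
grip_width: 0.0133
```

```bash
python3 -c "
from h import *
go([.5556,.1488,.068],-7.5)
im,d=vision.get_image('side')
t=np.array(status.observe()['position']);a=np.radians(-7.5);x=np.array([np.cos(a),np.sin(a),0]);y=np.array([-np.sin(a),np.cos(a),0])
tip=t+.0857*x-.0003*y-[0,0,.007];print(tip)
im=np.clip(im.astype(float)*1.5,0,255).astype(np.uint8)
mark('side',im,(235,170,305,230),10,'pics/f.png',[tip,tip+[0,0,.025],[.6405,.1373,.05],[.6405,.1373,.054]])
"
```

```text
t 6.2 pos [0.5561 0.1498 0.0765] w 0.0133 F [-0.02 -0.13 -1.5 ] row [-0.008, 0.021, 0.17, -0.002, -0.009, 0.002]
[0.64098314 0.1383184  0.06941803]
```

View pics/f.png

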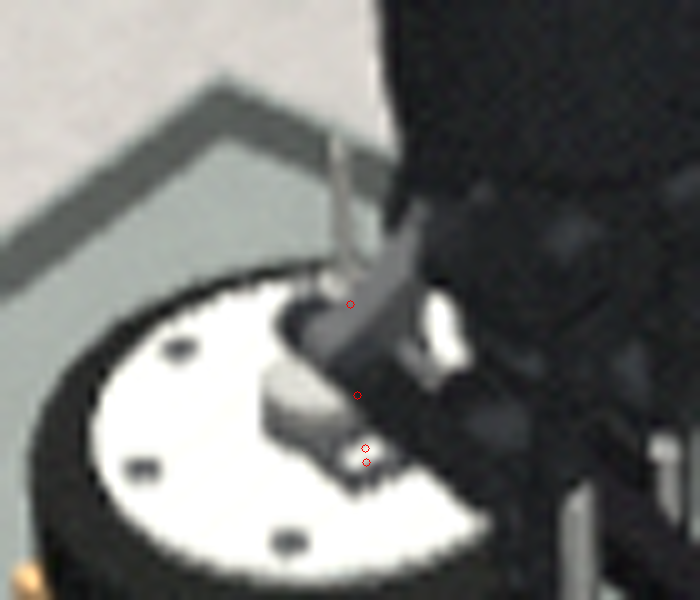

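```bash
python3 -c "
from h import *
t=np.array(status.observe()['position']);a=np.radians(-7.5);x=np.array([np.cos(a),np.sin(a),0]);y=np.array([-np.sin(a),np.cos(a),0])
u=proj('side',[t+.086*x-.0002*y+[0,0,.0558],t+.086*x-.0002*y+[0,0,.035]]); print((u-[235,170]+.5)*10-.5)
"
```

```text
[[339.66874577 161.39020439]
 [345.01180799 240.51003941]]
```

>>> send_rows(targets=[[-0.01,0.02,0.08,0,0,0,8],[-0.01,0.02,0.14,0,0,0,8],[-0.01,0.02,0.18,0,0,0,8],[-0.01,0.02,0.18,0,0,0,8]])

```text
time_s: 6.75
position: [0.5551, 0.1488, 0.0665]
tool_rot: [[0.991, -0.13, -0.0], [-0.13, -0.991, -0.0], [-0.0, 0.0, -1.0]]
ft_force: [0.3, -0.8, -0.8]
grip_width: 0.0129
```

>>> send_rows(targets=[[0,0,0.02,0,0,0,8],[0,0,0.04,0,0,0,8],[0,0,0.04,0,0,0,8]])

```text
time_s: 7.12
position: [0.5551, 0.1489, 0.0647]
tool_rot: [[0.991, -0.13, -0.0], [-0.13, -0.991, 0.0], [-0.0, 0.0, -1.0]]
ft_force: [0.5, 0.2, -0.9]
grip_width: 0.0133
```

>>> send_rows(targets=[[0,0,0.01,0,0,0,8],[0,0,0.02,0,0,0,8],[0,0,0.02,0,0,0,8]])

```text
time_s: 7.5
position: [0.5551, 0.1489, 0.0638]
tool_rot: [[0.991, -0.13, -0.0], [-0.13, -0.991, -0.0], [-0.0, 0.0, -1.0]]
ft_force: [0.6, 0.7, -0.8]
grip_width: 0.0131
```

>>> send_rows(targets=[[0,0,0.01,0,0,0,8],[0,0,0.02,0,0,0,8],[0,0,0.02,0,0,0,8]])

```text
time_s: 7.88
position: [0.5551, 0.1489, 0.0627]
tool_rot: [[0.991, -0.13, -0.0], [-0.13, -0.991, 0.0], [-0.0, -0.0, -1.0]]
ft_force: [0.1, -0.5, -1.3]
grip_width: 0.0132
```

>>> send_rows(targets=[[0,0,0.01,0,0,0,8],[0,0,0.02,0,0,0,8],[0,0,0.02,0,0,0,8]])

```text
time_s: 8.25
position: [0.5552, 0.1488, 0.0617]
tool_rot: [[0.991, -0.13, -0.0], [-0.13, -0.991, -0.0], [-0.0, 0.0, -1.0]]
ft_force: [0.2, -0.0, -1.1]
grip_width: 0.0132
```

>>> send_rows(targets=[[0,0,0.01,0,0,0,8],[0,0,0.02,0,0,0,8],[0,0,0.02,0,0,0,8]])

```text
time_s: 8.62
position: [0.5551, 0.1488, 0.0607]
tool_rot: [[0.991, -0.13, -0.0], [-0.13, -0.991, -0.0], [-0.0, 0.0, -1.0]]
ft_force: [0.2, -0.6, -1.1]
grip_width: 0.0131
```

>>> send_rows(targets=[[0,0,0.01,0,0,0,8],[0,0,0.01,0,0,0,8],[0,0,0.01,0,0,0,8]])

```text
time_s: 9.0
position: [0.5552, 0.1489, 0.0603]
tool_rot: [[0.991, -0.13, -0.0], [-0.13, -0.991, 0.0], [-0.0, 0.0, -1.0]]
ft_force: [-0.9, -0.2, -1.6]
grip_width: 0.0132
```

>>> send_rows(targets=[[0,0,0.01,0,0,0,8],[0,0,0.01,0,0,0,8],[0,0,0.01,0,0,0,8]])

```text
time_s: 9.38
position: [0.5552, 0.1489, 0.0598]
tool_rot: [[0.991, -0.13, 0.0], [-0.13, -0.991, 0.0], [0.0, -0.0, -1.0]]
ft_force: [0.6, 0.3, -1.2]
grip_width: 0.0131
```

>>> send_rows(targets=[[0,0,0.01,0,0,0,8],[0,0,0.01,0,0,0,8],[0,0,0.01,0,0,0,8]])

```text
time_s: 9.75
position: [0.5552, 0.1489, 0.0593]
tool_rot: [[0.992, -0.13, 0.0], [-0.13, -0.992, -0.0], [0.0, 0.0, -1.0]]
ft_force: [-0.2, 0.1, -1.7]
grip_width: 0.0131
```

>>> send_rows(targets=[[0,0,0.01,0,0,0,8],[0,0,0.01,0,0,0,8],[0,0,0.01,0,0,0,8]])

```text
time_s: 10.12
position: [0.5552, 0.1488, 0.0588]
tool_rot: [[0.991, -0.13, 0.0], [-0.13, -0.991, -0.0], [0.0, 0.0, -1.0]]
ft_force: [-0.4, -0.4, -0.8]
grip_width: 0.0132
```

>>> send_rows(targets=[[0,0,0.01,0,0,0,8],[0,0,0.01,0,0,0,8],[0,0,0.01,0,0,0,8]])

```text
time_s: 10.5
position: [0.5552, 0.1488, 0.0583]
tool_rot: [[0.991, -0.13, -0.0], [-0.13, -0.991, -0.0], [-0.0, 0.0, -1.0]]
ft_force: [0.4, -0.4, -1.4]
grip_width: 0.0128
```

>>> send_rows(targets=[[0,0,0.01,0,0,0,8],[0,0,0.01,0,0,0,8],[0,0,0.01,0,0,0,8]])

```text
time_s: 10.88
position: [0.5551, 0.1489, 0.0578]
tool_rot: [[0.991, -0.13, -0.0], [-0.13, -0.991, -0.0], [-0.0, 0.0, -1.0]]
ft_force: [0.3, 0.2, -0.7]
grip_width: 0.0134
```

>>> send_rows(targets=[[0,0,0.01,0,0,0,8],[0,0,0.01,0,0,0,8],[0,0,0.01,0,0,0,8]])

```text
time_s: 11.25
position: [0.5552, 0.1489, 0.0573]
tool_rot: [[0.991, -0.13, 0.0], [-0.13, -0.991, 0.0], [0.0, -0.0, -1.0]]
ft_force: [0.5, 0.4, -1.5]
grip_width: 0.0132
```

>>> send_rows(targets=[[0,0,0.01,0,0,0,8],[0,0,0.01,0,0,0,8],[0,0,0.01,0,0,0,8]])

```text
time_s: 11.62
position: [0.5551, 0.1488, 0.0568]
tool_rot: [[0.991, -0.13, -0.0], [-0.13, -0.991, -0.0], [-0.0, 0.0, -1.0]]
ft_force: [-0.3, -0.7, -0.8]
grip_width: 0.0129
```

```bash
python3 -c "
from h import *
s=status.observe();print(np.round(s['wrist_torque'],3),np.round(s['ft_force'],2),s['position'])"
```

```text
[0.047 0.024 0.02 ] [-0.28 -0.72 -0.81] [0.55513431 0.14883705 0.05677624]
```

>>> send_rows(targets=[[0,0,0.01,0,0,0,8],[0,0,0.01,0,0,0,8],[0,0,0.01,0,0,0,8]])

```text
time_s: 12.0
position: [0.5552, 0.1488, 0.0563]
tool_rot: [[0.991, -0.13, -0.0], [-0.13, -0.991, 0.0], [-0.0, 0.0, -1.0]]
ft_force: [0.0, -1.0, -1.1]
grip_width: 0.0129
```

```bash
python3 -c "
from h import *
s=status.observe();print(np.round(s['wrist_torque'],3),np.round(s['ft_force'],2),s['position'])"
```

```text
[-0.028 -0.02  -0.002] [ 0.02 -0.99 -1.14] [0.55515702 0.14883984 0.05627318]
```

>>> send_rows(targets=[[0,0,0.01,0,0,0,8],[0,0,0.01,0,0,0,8],[0,0,0.01,0,0,0,8]])

```text
time_s: 12.38
position: [0.5551, 0.1489, 0.0558]
tool_rot: [[0.991, -0.13, -0.0], [-0.13, -0.991, 0.0], [-0.0, -0.0, -1.0]]
ft_force: [-0.7, -0.2, -0.6]
grip_width: 0.0133
```

```bash
python3 -c "
from h import *
s=status.observe();print(np.round(s['wrist_torque'],3),np.round(s['ft_force'],2),s['position'])"
```

```text
[ 0.034 -0.014 -0.013] [-0.71 -0.16 -0.6 ] [0.55514771 0.14885133 0.05579254]
```

>>> send_rows(targets=[[0,0,0.01,0,0,0,8],[0,0,0.01,0,0,0,8],[0,0,0.01,0,0,0,8]])

```text
time_s: 12.75
position: [0.5552, 0.1489, 0.0553]
tool_rot: [[0.991, -0.13, 0.0], [-0.13, -0.991, 0.0], [0.0, -0.0, -1.0]]
ft_force: [-0.3, 0.4, -0.5]
grip_width: 0.013
```

```bash
python3 -c "
from h import *
s=status.observe();print(np.round(s['wrist_torque'],3),np.round(s['ft_force'],2),s['position'])"
```

```text
[-0.032 -0.035  0.004] [-0.28  0.4  -0.54] [0.5551643  0.14887393 0.05529951]
```

>>> send_rows(targets=[[0,0,0.01,0,0,0,8],[0,0,0.01,0,0,0,8],[0,0,0.01,0,0,0,8]])

```text
time_s: 13.12
position: [0.5552, 0.1489, 0.0549]
tool_rot: [[0.991, -0.13, 0.0], [-0.13, -0.991, 0.0], [0.0, -0.0, -1.0]]
ft_force: [-0.1, -0.2, 0.9]
grip_width: 0.0131
```

```bash
python3 -c "
from h import *
s=status.observe();print(np.round(s['wrist_torque'],3),np.round(s['ft_force'],2),s['position'])"
```

```text
[-0.015 -0.019 -0.022] [-0.05 -0.24  0.85] [0.55519865 0.14888244 0.05487043]
```

>>> send_rows(targets=[[0,0,0.01,0,0,0,8],[0,0,0.01,0,0,0,8],[0,0,0.01,0,0,0,8]])

```text
time_s: 13.5
position: [0.5552, 0.1489, 0.0544]
tool_rot: [[0.991, -0.13, 0.0], [-0.13, -0.991, 0.0], [0.0, -0.0, -1.0]]
ft_force: [-0.4, 0.8, 1.7]
grip_width: 0.0134
```

```bash
python3 -c "
from h import *
s=status.observe();print(np.round(s['wrist_torque'],3),np.round(s['ft_force'],2),s['position'])"
```

```text
[ 0.027 -0.053 -0.011] [-0.45  0.85  1.72] [0.55522884 0.1488557  0.05442297]
```

>>> send_rows(targets=[[0,0,-0.02,0,0,0,8],[-0.02,0,-0.02,0,0,0,8],[-0.04,0,-0.02,0,0,0,8]])

```text
time_s: 13.88
position: [0.5532, 0.1491, 0.0552]
tool_rot: [[0.991, -0.13, -0.0], [-0.13, -0.991, -0.0], [-0.0, 0.0, -1.0]]
ft_force: [1.7, 0.3, -1.2]
grip_width: 0.0131
```

>>> send_rows(targets=[[-0.02,0,0,0,0,0,8],[-0.02,0,0,0,0,0,8]])

```text
time_s: 14.12
position: [0.5525, 0.1492, 0.0554]
tool_rot: [[0.991, -0.13, 0.001], [-0.13, -0.991, -0.0], [0.001, -0.0, -1.0]]
ft_force: [2.9, -0.8, -2.2]
grip_width: 0.0124
```

>>> send_rows(targets=[[-0.02,0,0,0,0,0,8],[-0.02,0,0,0,0,0,8]])

```text
time_s: 14.38
position: [0.5517, 0.1493, 0.0555]
tool_rot: [[0.991, -0.13, 0.001], [-0.13, -0.991, -0.0], [0.001, -0.0, -1.0]]
ft_force: [5.0, -0.3, -1.1]
grip_width: 0.0132
```

>>> send_rows(targets=[[-0.02,0,0,0,0,0,8],[-0.02,0,0,0,0,0,8]])

```text
time_s: 14.62
position: [0.5511, 0.1494, 0.0556]
tool_rot: [[0.991, -0.13, 0.002], [-0.13, -0.991, -0.0], [0.002, -0.0, -1.0]]
ft_force: [7.3, -0.8, -1.4]
grip_width: 0.0127
```

>>> send_rows(targets=[[-0.02,0,0,0,0,0,8],[-0.04,0,0,0,0,0,8]])

```text
time_s: 14.88
position: [0.55, 0.1496, 0.0559]
tool_rot: [[0.991, -0.13, 0.005], [-0.13, -0.991, -0.0], [0.005, -0.001, -1.0]]
ft_force: [8.7, -2.0, -1.5]
grip_width: 0.0131
```

>>> send_rows(targets=[[-0.02,0,0,0,0,0,8],[-0.04,0,0,0,0,0,8]])

```text
time_s: 15.12
position: [0.5485, 0.1497, 0.056]
tool_rot: [[0.991, -0.131, 0.006], [-0.131, -0.991, -0.0], [0.006, -0.001, -1.0]]
ft_force: [10.8, -1.5, -1.5]
grip_width: 0.013
```

>>> send_rows(targets=[[-0.01,0,0.015,0,0,0,8],[-0.02,0,0.015,0,0,0,8]])

```text
time_s: 15.38
position: [0.5473, 0.1499, 0.0552]
tool_rot: [[0.991, -0.13, 0.005], [-0.13, -0.991, -0.0], [0.005, -0.001, -1.0]]
ft_force: [8.9, -1.1, -1.4]
grip_width: 0.0131
```

>>> send_rows(targets=[[-0.02,0,0,0,0,0,8],[-0.04,0,0,0,0,0,8]])

```text
time_s: 15.62
position: [0.5436, 0.1504, 0.0548]
tool_rot: [[0.991, -0.13, 0.001], [-0.13, -0.991, 0.0], [0.001, -0.0, -1.0]]
ft_force: [1.9, -0.0, 0.8]
grip_width: 0.0132
```

>>> send_rows(targets=[[-0.02,0,0,0,0,0,8],[-0.04,0,0,0,0,0,8]])

```text
time_s: 15.88
position: [0.541, 0.1508, 0.0546]
tool_rot: [[0.992, -0.13, -0.0], [-0.13, -0.992, 0.0], [-0.0, 0.0, -1.0]]
ft_force: [0.2, -0.8, 1.6]
grip_width: 0.0131
```

>>> send_rows(targets=[[-0.03,0,-0.012,0,0,0,8],[-0.09,0,-0.012,0,0,0,8],[-0.15,0,-0.012,0,0,0,8],[-0.2,0,-0.012,0,0,0,8],[-0.2,0,-0.012,0,0,0,8]])

```text
time_s: 16.5
position: [0.5308, 0.1521, 0.0551]
tool_rot: [[0.991, -0.13, -0.001], [-0.13, -0.992, 0.0], [-0.001, 0.0, -1.0]]
ft_force: [-0.4, 0.3, 0.0]
grip_width: 0.0129
```

```bash
python3 -c "
from h import *
go([.5195,.1535,.0555],-7.5)
im,d=vision.get_image('side')
crop('side',im,(225,165,315,240),8,'pics/g.png')
"
```

```text
t 16.5 pos [0.5308 0.1521 0.0551] w 0.0129 F [-0.37  0.35  0.05] row [-0.228, 0.001, -0.008, 0.001, 0.007, 0.003]
```

View pics/g.png

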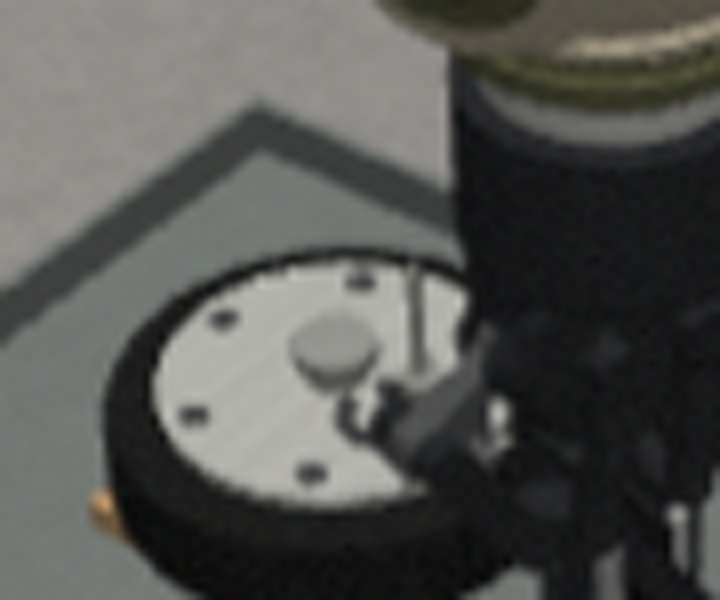

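>>> send_rows(targets=[[-0.06,0,-0.005,0,0,0,8],[-0.12,0,-0.005,0,0,0,8],[-0.18,0,-0.005,0,0,0,8],[-0.22,0,-0.005,0,0,0,8],[-0.22,0,-0.005,0,0,0,8]])

```text
time_s: 17.18
position: [0.5202, 0.1534, 0.0554]
tool_rot: [[0.991, -0.13, -0.0], [-0.13, -0.991, 0.0], [-0.0, 0.0, -1.0]]
ft_force: [-0.5, -0.3, -1.2]
grip_width: 0.0132
```

```bash
python3 -c "
from h import *
go([.5195,.1535,.0555],-7.5)
im,d=vision.get_image('side')
crop('side',im,(225,165,315,240),8,'pics/g2.png')
for r in vision.masks_of('side','clip'): 
  P=cloud('side',d,r['pixels']);print(r['p'],r['extent'],np.median(P,0))
"
```

```text
t 17.175 pos [0.5202 0.1534 0.0554] w 0.0132 F [-0.49 -0.26 -1.18] row [-0.015, 0.001, -0.002, 0.0, 0.002, 0.003]
```

View pics/g2.png

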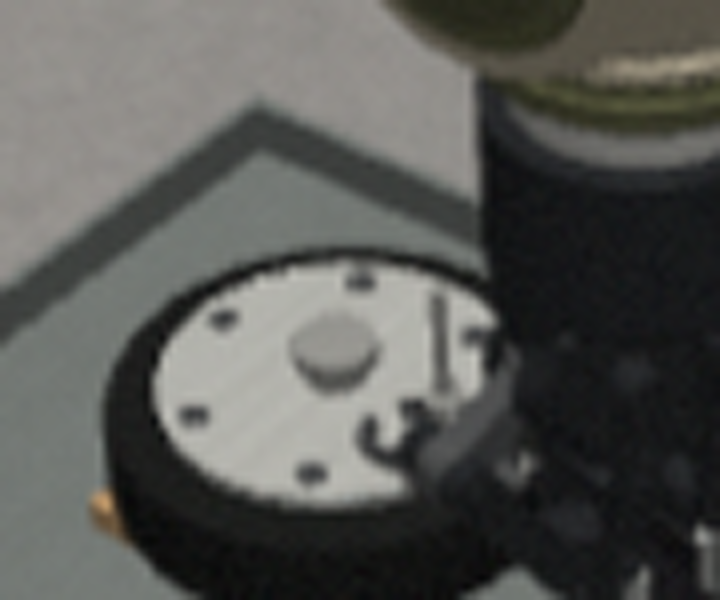

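```bash
python3 -c "
from h import *
p=onz('side',[[(399.5)/8-.5+225,(435.5)/8-.5+165]],.053)[0];print(p,np.hypot(*(p[:2]-[.658,.135])))
"
```

```text
[0.62499991 0.14161871 0.053     ] 0.03365729274607344
```

>>> send_rows(targets=[[-0.04,0,0,0,0,0,8],[-0.08,0,0,0,0,0,8],[-0.08,0,0,0,0,0,8]])

```text
time_s: 17.65
position: [0.5163, 0.154, 0.0554]
tool_rot: [[0.991, -0.13, -0.0], [-0.13, -0.991, 0.0], [-0.0, 0.0, -1.0]]
ft_force: [0.4, -0.0, -1.7]
grip_width: 0.0136
```

>>> send_rows(targets=[[0.02,0,-0.05,0,0,0,8],[0.02,0,-0.15,0,0,0,8],[0.02,0,-0.3,0,0,0,8],[0.02,0,-0.6,0,0,0,8]])

```text
time_s: 18.15
position: [0.5173, 0.1538, 0.086]
tool_rot: [[0.991, -0.13, -0.001], [-0.13, -0.991, -0.0], [-0.001, 0.0, -1.0]]
ft_force: [-0.6, -0.2, -1.0]
grip_width: 0.0127
```

```bash
python3 -c "
from h import *
go([.4784,-.3289,.17],-6.8)
im,d=vision.get_image('side')
crop('side',im,(225,165,315,240),8,'pics/g3.png')
for r in vision.masks_of('side','clip'): 
  P=cloud('side',d,r['pixels']);print(r['p'],r['extent'],np.median(P,0))
"
```

```text
t 18.15 pos [0.5173 0.1538 0.086 ] w 0.0127 F [-0.57 -0.23 -1.04] row [0.484, 9.673, -1.679, 0.001, 0.005, -0.085]
0.64 [270.4, 218.7, 284.1, 231.4] [0.60837851 0.14368654 0.05337295]
```

View pics/g3.png

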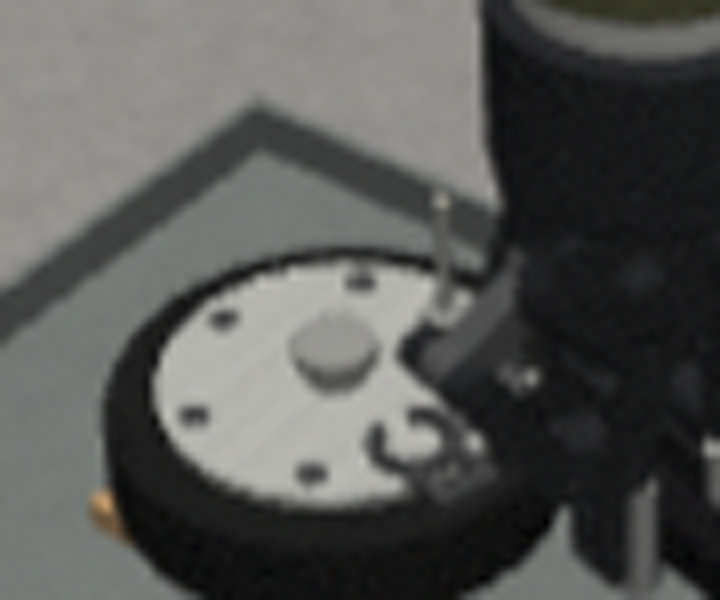

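>>> send_rows(targets=[[0,0,-0.8,0,0,0,8],[0,0,-1.7,0,0,0,8],[0.2,1.2,-1.7,0,0,-0.08,8],[0.4,2.4,-1.7,0,0,-0.08,8],[0.48,3.6,-1.7,0,0,-0.08,8]])

```text
time_s: 18.88
position: [0.5178, -0.0296, 0.1706]
tool_rot: [[0.993, -0.119, 0.001], [-0.119, -0.993, -0.0], [0.001, 0.0, -1.0]]
ft_force: [0.3, -0.0, -0.9]
grip_width: 0.0127
```

>>> send_rows(targets=[[0,6,0,0,0,0,8],[0,6,0,0,0,0,8],[0,6,0,0,0,0,8],[0,6,0,0,0,0,8],[0,6,0,0,0,0,8]])

```text
time_s: 19.5
position: [0.4814, -0.3281, 0.1704]
tool_rot: [[0.993, -0.12, 0.0], [-0.12, -0.993, -0.0], [0.0, 0.0, -1.0]]
ft_force: [0.1, 0.6, -1.0]
grip_width: 0.0126
```

```bash
python3 -c "
from h import *
go([.4784,-.3289,.15],-6.8)
"
```

```text
t 19.5 pos [ 0.4814 -0.3281  0.1704] w 0.0126 F [ 0.09  0.6  -1.02] row [-0.057, 0.024, 0.409, 0.002, -0.001, -0.014]
```

>>> send_rows(targets=[[-0.05,0.02,0.17,0,0,0,8],[-0.05,0.02,0.17,0,0,0,8],[-0.05,0.02,0.17,0,0,0,8]])

```text
time_s: 19.88
position: [0.4799, -0.3251, 0.1622]
tool_rot: [[0.993, -0.118, 0.0], [-0.118, -0.993, 0.0], [0.0, -0.0, -1.0]]
ft_force: [0.1, -0.2, -1.9]
grip_width: 0.013
```

```bash
python3 -c "
from h import *
go([.4784,-.3289,.075],-6.8)
for n,b in (('side',(395,60,465,140)),('top',(460,180,520,250))):
  im,d=vision.get_image(n); o=cv2.imread(f'pics/c_{n}.png')[...,::-1]
  x0,y0,x1,y1=b
  c=np.hstack([o[y0:y1,x0:x1],im[y0:y1,x0:x1]])[...,::-1]
  cv2.imwrite(f'pics/k_{n}.png',cv2.resize(c,None,fx=5.6,fy=5.6,interpolation=cv2.INTER_CUBIC))
"
```

```text
t 19.875 pos [ 0.4799 -0.3251  0.1622] w 0.013 F [ 0.08 -0.21 -1.85] row [-0.02, 0.079, 1.744, -0.001, -0.001, 0.006]
```

View pics/k_side.png

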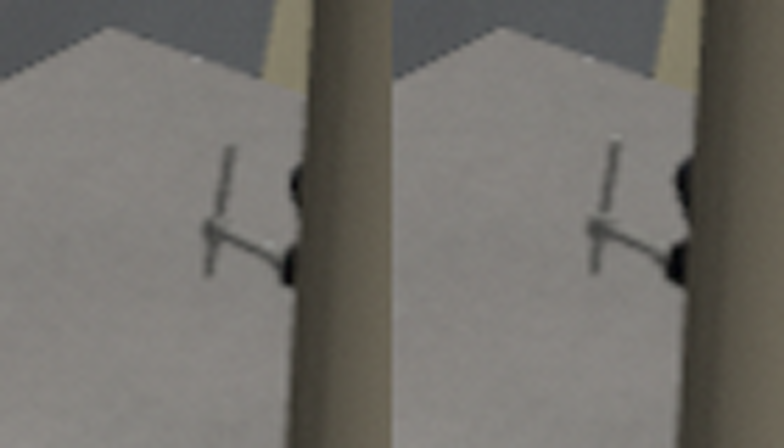

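View pics/k_top.png

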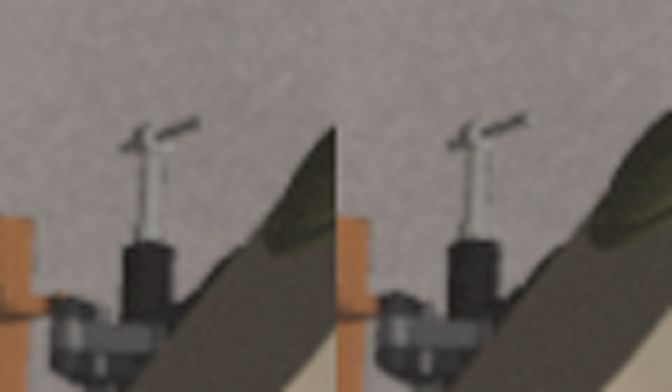

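>>> send_rows(targets=[[-0.02,0.08,0.6,0,0,0,8],[-0.02,0.08,1.2,0,0,0,8],[-0.02,0.08,1.7,0,0,0,8],[-0.02,0.08,1.7,0,0,0,8],[-0.02,0.08,1.7,0,0,0,8]])

```text
time_s: 20.6
position: [0.4787, -0.3303, 0.0781]
tool_rot: [[0.993, -0.119, 0.001], [-0.119, -0.993, -0.001], [0.001, 0.001, -1.0]]
ft_force: [-0.0, -1.3, -0.4]
grip_width: 0.0131
```

```bash
python3 -c "
from h import *
go([.4784,-.3289,.0506],-6.8)"
```

```text
t 20.6 pos [ 0.4787 -0.3303  0.0781] w 0.0131 F [-0.01 -1.35 -0.37] row [-0.009, -0.028, 0.55, 0.008, -0.01, -0.001]
```

>>> send_rows(targets=[[-0.01,-0.03,0.1,0,0,0,8],[-0.01,-0.03,0.25,0,0,0,8],[-0.01,-0.03,0.4,0,0,0,8],[-0.01,-0.03,0.5,0,0,0,8],[-0.01,-0.03,0.5,0,0,0,8]])

```text
time_s: 21.22
position: [0.4776, -0.3286, 0.0514]
tool_rot: [[0.993, -0.119, -0.001], [-0.119, -0.993, 0.001], [-0.001, -0.0, -1.0]]
ft_force: [0.2, -0.9, -0.7]
grip_width: 0.0132
```

```bash
python3 -c "
from h import *
go([.4784,-.3289,.0506],-6.8)"
```

```text
t 21.225 pos [ 0.4776 -0.3286  0.0514] w 0.0132 F [ 0.25 -0.94 -0.66] row [0.016, 0.004, 0.016, -0.003, 0.004, -0.005]
```

>>> send_rows(targets=[[0.015,0,0.016,0,0,0,8],[0.015,0,0.016,0,0,0,8],[0.015,0,0.016,0,0,0,8]])

```text
time_s: 21.6
position: [0.4785, -0.3287, 0.0512]
tool_rot: [[0.993, -0.119, 0.0], [-0.119, -0.993, -0.0], [0.0, 0.0, -1.0]]
ft_force: [-0.5, 0.2, -2.1]
grip_width: 0.0128
```

>>> send_rows(targets=[[0,0,0,0,0,0,20],[0,0,0,0,0,0,45],[0,0,0,0,0,0,45],[0,0,0,0,0,0,45],[0,0,0,0,0,0,45]])

```text
time_s: 22.22
position: [0.4785, -0.3287, 0.0511]
tool_rot: [[0.993, -0.119, -0.0], [-0.119, -0.993, -0.0], [-0.0, 0.0, -1.0]]
ft_force: [0.8, -0.4, 0.3]
grip_width: 0.0452
```

Raise straight, then swing the arm away to look.

>>> send_rows(targets=[[0,0,-0.3,0,0,0,45],[0,0,-1.2,0,0,0,45],[0,0,-2.4,0,0,0,45],[0,0,-3,0,0,0,45],[0,0,-3,0,0,0,45]])

```text
time_s: 22.85
position: [0.4791, -0.3293, 0.2045]
tool_rot: [[0.993, -0.119, 0.004], [-0.119, -0.993, -0.004], [0.005, 0.004, -1.0]]
ft_force: [-0.0, -0.0, -0.0]
grip_width: 0.0449
```

>>> send_rows(targets=[[-4,3,0,0,0,0,45],[-4,3,0,0,0,0,45],[-4,3,0,0,0,0,45],[-4,3,0,0,0,0,45],[-4,3,0,0,0,0,45]])

```text
time_s: 23.48
position: [0.2587, -0.4553, 0.2003]
tool_rot: [[0.992, -0.125, -0.001], [-0.125, -0.992, 0.001], [-0.001, -0.001, -1.0]]
ft_force: [0.8, 0.6, 0.6]
grip_width: 0.0449
```

Run:
```python
from h import *
for n in ('side','top'):
  im,d=vision.get_image(n); np.savez(n+"9.npz",im=im,d=d); cv2.imwrite(f'pics/z_{n}.png',im[...,::-1])
  o=np.load(n+'0.npz')['im']
  x0,y0,x1,y1=(405,110,485,195) if n=='side' else (430,200,500,285)
  c=np.hstack([o[y0:y1,x0:x1],im[y0:y1,x0:x1]])[...,::-1]
  cv2.imwrite(f'pics/zk_{n}.png',cv2.resize(c,None,fx=5,fy=5,interpolation=cv2.INTER_CUBIC))
  for l in('pick','clip'):
    for r in vision.masks_of(n,l)[:2]: print(n,l,r['p'],r['extent'],np.median(cloud(n,d,r['pixels']),0))
s=status.observe();print(s['time_s'],s['position'],np.abs(s['qvel']).max())
```

```text
side pick 0.88 [424.6, 135.2, 470.9, 165.3] [ 0.48178181 -0.32413696  0.07599565]
side pick 0.45 [188.0, 178.1, 344.3, 286.5] [0.63310961 0.15813513 0.00649163]
side clip 0.24 [391.8, 172.5, 438.0, 191.9] [ 0.47074515 -0.158803    0.07516591]
top pick 0.79 [461.9, 212.0, 473.3, 275.0] [ 0.48556959 -0.32841478  0.0773832 ]
top pick 0.34 [220.9, 124.6, 323.7, 235.5] [0.65015064 0.13490647 0.00529082]
top clip 0.42 [265.4, 186.8, 272.0, 196.4] [0.60356012 0.14886905 0.05475185]
23.775 [ 0.26313901 -0.45304902  0.20092816] 0.1577543922672249
```

View pics/zk_side.png

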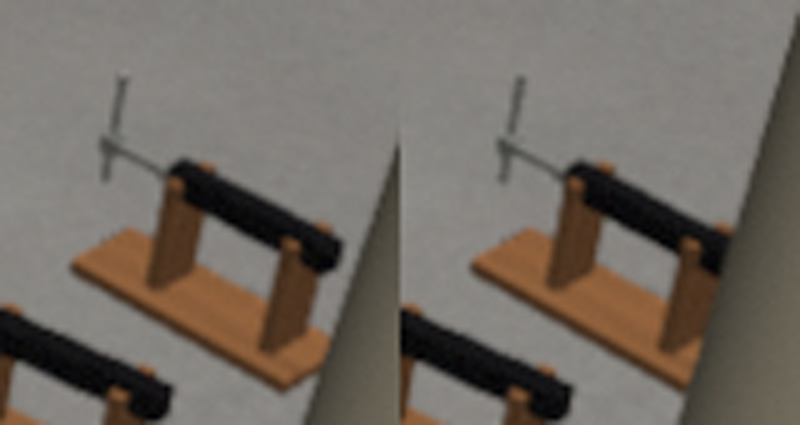

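View pics/zk_top.png

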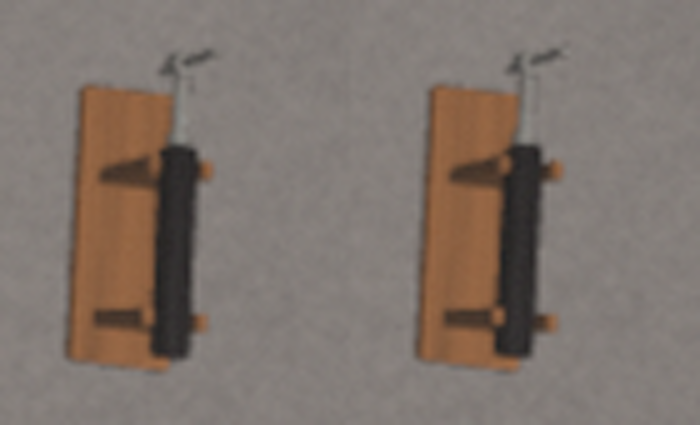

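View pics/z_top.png

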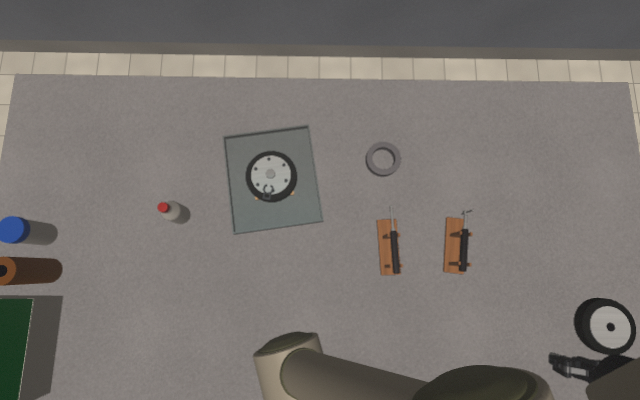

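>>> send_rows(targets=[[0,0,-0.2,0,0,0,45],[0,0,-0.2,0,0,0,45],[0,0,-0.2,0,0,0,45]])

```text
time_s: 24.15
position: [0.2622, -0.4538, 0.2112]
tool_rot: [[0.993, -0.119, 0.0], [-0.119, -0.993, -0.0], [0.0, 0.0, -1.0]]
ft_force: [-0.3, 0.2, 0.2]
grip_width: 0.0447
```

```bash
python3 -c "
from h import *
p=onz('top',[[268,188]],.053)[0];print(np.hypot(*(p[:2]-[.658,.135])))
print(status.observe()['ft_force'],env.close_job())"
```

```text
0.03545404448472325
the job is handed in; nothing more can be done
[-0.27412146  0.16805175  0.19271649] None
```

The axle clip is off and lies on the wheel face. The pick is back in its rest, and the job was handed in at about 24 s of the 51 s allowed. No verdict is reported, so whether it passed rests on my own checks.

**Pull:** I gripped the pick at its origin and lowered the hook into the clip's eye, where it touched the wheel face lightly at about 3 N. I lifted it clear again and pulled the clip out along its own axis. Force readings between moves peaked at about 11 N, and the wheel was pressed with at most about 3 N.

**Last checks:**
- **Clip:** from the pictures its ring centre is about 35 mm from the axle's axis; it needed more than 24 mm.
- **Pick:** it looks level and in the same place in the notches as at the start, in both pictures. The gripper is open and well away, and the force reading is about zero.
- **Awl, oil bottle and tape:** they look unmoved by eye in the last top picture; I did not measure them.

**Disagreements and failed checks:**
- **Rest position:** the base outline put the rest's centre about 8–10 mm from the centre between its uprights. I trusted the uprights and returned the pick to where I had gripped it.
- **Hook tip:** the gripper hid it from the cameras at the wheel, so I confirmed the catch by force alone.
- **Clip detection:** the network missed the clip in the last side picture and marked the awl instead. The clip distance therefore comes from the top picture.

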